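# Strip a fuse box and sort its cartridge fuses

### The job

Empty the fuse box for testing: turn its latch knob a quarter turn to release the lid, swing the lid up so that it stays open, and roll every cartridge fuse sideways out of its spring clips (away from the fixed hooks; they do not pull straight up). Lay the fuses in the notched wooden tray, one to a notch, red-banded ones in the row with the red stripe and blue-banded ones in the row with the blue stripe. Then shut the lid fully and turn the knob back to locked, leaving the other things on the bench where they are.

Things in the scene. Friction and masses are not known exactly. Their poses are not given: they have to be found in the camera images.
- fuse_box: Grey steel fuse box lying on its back, fixed, 134 (its x) x 280 (its y) x 66 mm high, walls 3 mm; the lid on top adds 3 mm. Origin: centre of its underside; its x points to the hinge side (away from the robot), y to the left. Inside are four ways (fuse places) side by side, some perhaps empty; the black base inside is 15 mm above the bench.
- way0 (a point): Centre of the leftmost way: box x = 0, y = +90 mm, 39 mm above the bench, where the middle of a clipped fuse is; axes as the box's. A clipped fuse lies along x. Clips hold only its brass ends, at x = 24 to 36 mm either side, so the middle 48 mm is free for fingers, and below the axis there is 24 mm down to the base.
- way1 (a point): The second way, at box y = +30 mm, like way0. The +y jaw of every clip is a rigid brass hook, 11 to 14 mm from the axis, with a flat lip 11 to 14 mm above the axis that covers the fuse's top to 1.5 mm beyond its middle line, so a fuse cannot be lifted straight out.
- way2 (a point): The third way, at box y = -30 mm, like way0. The -y jaw of every clip is a copper spring leaf hinged at its foot, 12 mm from the axis and 21 mm below it. It yields when the fuse is pushed to the box's -y (about 3 N at first, 10 N at 16 mm) and springs back by itself.
- way3 (a point): The rightmost way, at box y = -90 mm, like way0. In every way a gripped fuse that is moved level 15 to 18 mm towards the box's -y is clear of the hook and can be lifted; hook and leaf are only at the brass ends, and the neighbouring way is 60 mm off.
- lid (a joint): Angle of the lid about its hinge along the far (+x) top edge: 0 shut, grows as it opens upward and away from the robot, stop at 1.85. A stiff hinge holds it wherever it is left (about 5 N at the handle moves it). The lid is a plate 3 mm thick, 288 mm along the hinge, its near edge 136 mm from the hinge line, with a 9 mm rim. It cannot open until the latch is turned.
- lid_hinge (a point): Middle of the lid's hinge line: box x = +67, y = 0, 66 mm above the bench; the line runs along the box's y.
- lid_handle (a point): Middle of the lift handle's round bar (10 mm thick, along the box's y, 74 mm long) on the lid's outer face, 121 mm from the hinge line along the lid and 40 mm out from the lid's underside; lid shut: box x = -54, y = +50, 106 mm above the bench, 32 mm free below. Axes turn with the lid. The bar can turn in the fingers while the gripper stays pointing down.
- latch (a joint): Angle of the black quarter-turn latch knob: 0 locked, 1.571 released (stops at both), growing clockwise seen from above the shut lid. Its cam tongue is clear of the keeper beyond about 1.15; turned back with the lid shut it holds the lid; turned back with the lid up it would keep the lid from shutting. Friction 0.05 N m.
- latch_knob (a point): On the knob's axis, 26 mm above the lid's top (lid shut: box x = -40, y = -70, 95 mm above the bench). The knob is a wing 46 mm long and 11 mm thick, from 11 to 37 mm above the lid, on a round boss 30 mm in diameter. The wing lies along this point's x axis (the box's x when locked).
- tray: Loose wooden tray, 0.8 kg, 186 (its x) x 176 (its y) mm, floor 5 mm thick. Origin: centre of its underside. Two rows of three notches; fuses lie along its x, notches at y = -56, 0, +56 mm. Each row is two rails, 52 mm apart between centres, 8 mm thick, tops 26 mm above the bench; 44 mm between them is free for fingers down to the floor. A knock may slide it.
- red_row (a point): Centre of the red-striped row (tray x = -43 mm, y = 0) at the axis height of a seated fuse, 30 mm above the bench; axes as the tray's. A seated fuse has its centre at y = -56, 0 or +56 mm from here. Notches are V-shaped with 45 degree sides, 22 mm wide, 11 mm deep, and centre a fuse let go in them.
- blue_row (a point): The same for the blue-striped row (tray x = +43 mm, y = 0).
- screwdriver: Bystander: red-handled screwdriver, 212 x 27 x 25 mm, lying at the front edge; origin at its middle, underside.
- glue_bottle: Bystander: glue bottle with a red spout, 47 mm wide, 168 mm tall, at the back; origin under its centre.
- black_tape: Bystander: roll of black tape, 68 mm wide, 19 mm high, behind the fuse box; origin under its centre.
- tape_measure: Bystander: orange tape measure, 78 x 36 x 64 mm, near the front edge; origin under its centre.
- pliers: Bystander: blue-handled pliers, 187 x 65 x 15 mm, lying to the right; origin at the middle, underside.
- fuse_red_0: Cartridge fuse, a cylinder 21 mm in diameter and 76 mm long, brass ends, white body with a red band round its middle, 48 to 78 g. Origin at its centre; its x axis runs along its length. Absent in some starts.
- fuse_red_1: Cartridge fuse, a cylinder 21 mm in diameter and 76 mm long, brass ends, white body with a red band round its middle, 48 to 78 g. Origin at its centre; its x axis runs along its length. Absent in some starts.
- fuse_blue_0: Cartridge fuse, a cylinder 21 mm in diameter and 76 mm long, brass ends, white body with a blue band round its middle, 48 to 78 g. Origin at its centre; its x axis runs along its length. Absent in some starts.
- fuse_blue_1: Cartridge fuse, a cylinder 21 mm in diameter and 76 mm long, brass ends, white body with a blue band round its middle, 48 to 78 g. Origin at its centre; its x axis runs along its length. Absent in some starts.

How it is judged (in metres and radians):
On the way, in this order (a step that is already met when the one before it is completed fails the run):
1. the latch knob is turned a quarter turn (past 1.25 rad) (value of joint latch above 1.25 rad), for 0.1 s.
2. the lid is swung open (past 1.2 rad) (value of joint lid above 1.2 rad), for 0.2 s.
3. every fuse lies in a notch of the row of its colour (x of fuse_red_0 in the frame of red_row between -0.01 and 0.01 m and y of fuse_red_0 in the frame of red_row between -0.068 and 0.068 m and z of fuse_red_0 in the frame of red_row between -0.004 and 0.004 m and angle between the x axis of each of fuse_red_0, fuse_red_1, fuse_blue_0, fuse_blue_1 and the x axis of tray, either way round below 0.12 rad and x of fuse_red_1 in the frame of red_row between -0.01 and 0.01 m and y of fuse_red_1 in the frame of red_row between -0.068 and 0.068 m and z of fuse_red_1 in the frame of red_row between -0.004 and 0.004 m and x of fuse_blue_0 in the frame of blue_row between -0.01 and 0.01 m and y of fuse_blue_0 in the frame of blue_row between -0.068 and 0.068 m and z of fuse_blue_0 in the frame of blue_row between -0.004 and 0.004 m and x of fuse_blue_1 in the frame of blue_row between -0.01 and 0.01 m and y of fuse_blue_1 in the frame of blue_row between -0.068 and 0.068 m and z of fuse_blue_1 in the frame of blue_row between -0.004 and 0.004 m), for 0.2 s.
At the end, for the whole second after the job is handed in: Every fuse lies still in a notch of the row of its colour (centre within 10 mm of the row's middle line, within 4 mm of the seated height, within 0.12 rad of the tray's x axis), the tray lies flat, the lid is shut (below 0.05 rad) and the latch knob is back at locked (below 0.25 rad) (all of step 3 and value of joint lid below 0.05 rad and value of joint latch below 0.25 rad and angle between tray's own z axis and vertical below 0.05 rad and linear speed of each of fuse_red_0, fuse_red_1, fuse_blue_0, fuse_blue_1 below 0.03 m/s); the robot touches nothing.
It fails at once if another thing on the bench (screwdriver, glue bottle, tape roll, tape measure, pliers) is moved by more than 4 cm (distance of any of screwdriver, glue_bottle, black_tape, tape_measure, pliers from where it was at the start of the episode above 0.04 m).
Of fuse_red_0, fuse_red_1, fuse_blue_0, fuse_blue_1 only 2 to 4 are there at a start; the rules pass over those that are not, and their reading is None.
At some moment in a run one of tray may be knocked a few centimetres aside while the robot is not near it.
Once in a run the grip may slacken for a moment while it holds something.
It also fails if it takes over 210 s, if anything falls off the work surface, if the arm or the gripper's body presses on something with over 40 N, if the wrist force passes 120 N, or if a joint passes its speed limit or range.

### The arm

A 6-joint arm with a two-finger parallel gripper is mounted at the origin on a cart in front of the work surface, level with it; the furniture and walls round the work are solid. World frame = base frame: x ahead of the robot, y to its left, z up, the work surface at z = 0. Lengths are in mm, angles in degrees, forces in N, time in s.
With the tool pointing down it reaches from about 350 to 850 mm from the base axis. Payload 8.1 kg.
Tool frame: the origin (TCP) lies at the very end of the fingers, on their centre line; the grasp point (between the pads) lies 19 mm behind it; z points along the fingers, y is the line along which they close (so a half turn about z gives the same grasp; the last joint's range is limited). The gripper opens to 85 mm and grips with 20 to 120 N. Pads are 22 mm wide; open, the fingers measure 114 mm over their backs; the gripper's body (76 mm by 85 mm) begins 54 mm behind the grasp point. The pads swing forward as they close: fully open they stand 13 mm farther back than shut.
Start: joints at [66.899, 7.471, 85.268, -0, 87.261, -4.893], TCP at [187.465, 569.967, 231.292] pointing down, gripper open.
Joint ranges: [-169.43, 169.43], [-51.17, 129.36], [1.28, 143.12], [-76.62, 256.62], [0, 156.53], [-152.29, 152.29]. Speed limits (degrees/s): [136.94, 136.94, 159.86, 180, 180, 180].

### API

Orientations are given as [roll, pitch, yaw] about the fixed x, y, z axes, in that order (R = Rz(yaw) Ry(pitch) Rx(roll)).
In Python, from bench import status, viewer, job gives the robot as it stands.
- The arm moves only by the tool arm_command, never from a script. Its argument "targets" is a list that holds one entry, the list of rows, each a list of 7 numbers: the shift along the world's x, y, z in m, then the turn, a rotation vector about the world's x, y, z in rad, then the opening, from -1 (shut) to 1 (fully open). In form: [[[dx, dy, dz, rx, ry, rz, gripper], ...]]. A call has 1 to 10 rows; each row shifts and turns the commanded pose from where the row before left it; what a row does not reach is not made up. A row lasts 1/8 s, in which the tool goes at most 62.5 mm and 10.7 degrees, less where a joint would pass 70% of its speed; a pose out of reach is approached as far as the arm can. A call with a gripper value outside its range is refused whole. The fingers move at their own pace and stop on an object; "force" is the grip in N (left out, the last holds). Time passes only in rows, so rows that do not move let the fingers close. It gives the time, the measured TCP pose, the force, the opening and the grip force at its end, in the units of the state.
- status.sense(): the state, without advancing time (a new reading comes with each control period).
- viewer.snapshot(name): name is "scene" or "top"; returns the picture (400x640x3 uint8, red, green, blue); there is no depth.
- viewer.camera_model(name): a dict with "vertical_fov" (degrees; the focal length in pixels is half the picture's height over the tangent of half this angle, whatever the lens; pixels are square), "cx", "cy" (the principal point, pixels), "k1" (the pictures are not rectified: a ray, as slopes to the right and down, at radius r is drawn at 1 + k1 r^2 times it, then the intrinsics apply), "xyz" and "attitude" of the camera in the world. Camera axes: x right, y down, z forward; pixel columns grow to the right and rows downward; lengths in mm; the calibration is good to about 2 mm. A picture is of the moment at which its call begins. camera_model takes no time and is no camera call.
- job.hand_in(): hands the job in; it is judged then, once.
The state is a dict: "time": time; "joint_pos": joint angles; "qd": joint speeds; "joint_efforts": joint torques, N m; "tool_pos": TCP position; "tcp_rot": TCP orientation; "ft_force": force on the tool from outside, world axes, zero at the start; "wrist_torque": the same for the moment, N m; "finger_gap": finger opening in mm; "grip_force": force on a finger pad.
Only numpy, scipy, OpenCV 4.12 (cv2) and the standard library are available. Lean on these libraries where they do the work, as an engineer would, in place of code of your own. Each camera call takes 0.05 s, during which the arm holds its last target. There are 200 camera calls.

## Working session

There is one attempt and no reset: what is moved stays moved. The work goes in short steps, Python scripts to look and compute and a tool call to move; the robot and the scene stay as the last step left them, time stands still between calls to the robot, and variables do not carry over. Pictures are saved under pics/ and viewed, at most 14 in all, crops included, and the job is handed in when it is done.

Besides the shell and the picture viewer there is one more tool, called as name([rows], argument=value, ...), one row to a line, values as JSON. arm_command: Moves the arm, as the interface text tells. Its arguments: {"type":"object","properties":{"targets":{"type":"array"},"force":{"type":"number"}},"required":["targets"]}

```bash
ls; mkdir -p pics
python3 - <<'E'
from bench import status, viewer, job
import cv2
for n in ("scene","top"):
    im=viewer.snapshot(n); cv2.imwrite(f"pics/{n}0.png",im[:,:,::-1]); print(viewer.camera_model(n))
print(status.sense())
E
```

```text
pics
{'vertical_fov': 45.86018276449143, 'cx': 311.52645527174394, 'cy': 202.17044355155775, 'k1': 0.020186042270880084, 'xyz': array([-351.96179868, -668.64463869,  594.16740517]), 'attitude': array([-115.94390443,   -1.39242543,  -55.56112169])}
{'vertical_fov': 51.85332614532538, 'cx': 323.657211584376, 'cy': 193.8885627308684, 'k1': -0.0008372652331449946, 'xyz': array([ 389.37423959,  -73.16279533, 1271.69446238]), 'attitude': array([-173.63277318,   -0.52617546,  -89.52018729])}
{'time': 0.1, 'joint_pos': array([ 6.68983751e+01,  7.51280420e+00,  8.53247200e+01, -7.38666030e-04,
        8.72614706e+01, -4.89240023e+00]), 'qd': array([ 0.05390241,  0.05129344, -0.09959955,  0.05532676,  0.02645931,
        0.0576674 ]), 'joint_efforts': array([ 7.34950427e-04, -5.70947492e+01, -5.01943874e+01, -2.29605948e-04,
        8.05071410e-03, -1.05046972e-04]), 'tool_pos': array([187.26886626, 569.49057987, 230.31213627]), 'tcp_rot': array([-1.79901303e+02, -7.70766489e-03,  1.61790805e+02]), 'ft_force': array([ 0.42716835, -0.10170398,  0.40350811]), 'wrist_torque': array([-0.00930687,  0.01340182, -0.03979373]), 'grip_force': 0.0, 'finger_gap': 85.22918328530639}
```

View pics/scene0.png

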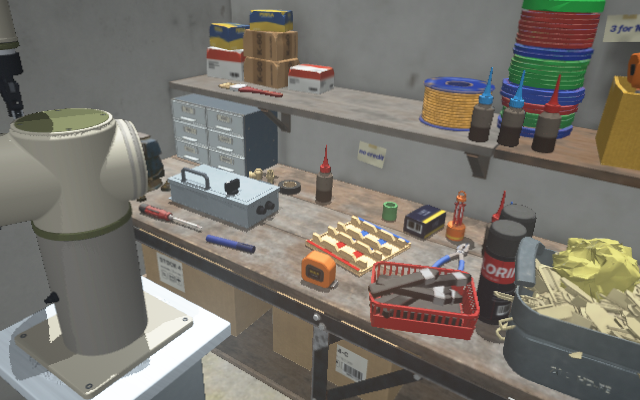

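View pics/top0.png

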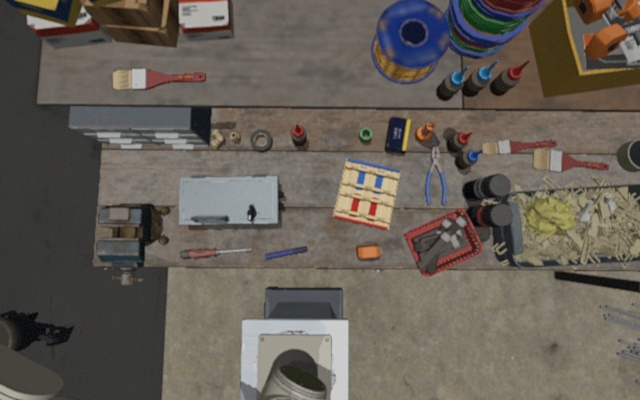

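```bash
cat > h.py <<'E'
import numpy as np, cv2
from scipy.spatial.transform import Rotation as Ro
from bench import status, viewer, job
C={n:viewer.camera_model(n) for n in ("scene","top")}
def par(n):
    c=C[n]; f=200/np.tan(np.radians(c["vertical_fov"]/2))
    return c,f,Ro.from_euler("xyz",c["attitude"],degrees=True).as_matrix()
def ray(n,p):
    c,f,R=par(n); d=np.array([(p[0]-c["cx"])/f,(p[1]-c["cy"])/f]); u=d.copy()
    for _ in range(10): u=d/(1+c["k1"]*(u@u))
    v=R@np.array([u[0],u[1],1]); return np.array(c["xyz"]),v/np.linalg.norm(v)
def plane(n,p,z):
    o,v=ray(n,p); return o+v*(z-o[2])/v[2]
def proj(n,P):
    c,f,R=par(n); q=R.T@(np.array(P,float)-c["xyz"]); u=q[:2]/q[2]; u=u*(1+c["k1"]*(u@u))
    return u*f+[c["cx"],c["cy"]]
def tri(ps,pt):
    o1,a=ray("scene",ps); o2,b=ray("top",pt)
    s=np.linalg.lstsq(np.c_[a,-b],o2-o1,rcond=None)[0]
    p,q=o1+s[0]*a,o2+s[1]*b; return (p+q)/2,np.linalg.norm(p-q)
def snap(n,f=None):
    im=viewer.snapshot(n)[:,:,::-1].copy()
    if f: cv2.imwrite("pics/"+f,im)
    return im
def crop(im,x,y,w,h,k): return cv2.resize(im[y:y+h,x:x+w],None,fx=k,fy=k,interpolation=cv2.INTER_CUBIC)
E
python3 - <<'E'
from h import *
t=cv2.imread("pics/top0.png"); s=cv2.imread("pics/scene0.png")
cv2.imwrite("pics/c0.png",np.vstack([crop(t,170,155,240,90,3.3)[:290],crop(s,160,155,260,95,3.0462)[:290,:792]]))
# lid contour in top: bluish light grey
h=cv2.cvtColor(t,cv2.COLOR_BGR2HSV)
m=((h[...,2]>110)&(h[...,1]<70)&(h[...,0]>85)&(h[...,0]<125)).astype(np.uint8)
m[:, :170]=0;m[:,300:]=0;m[:165]=0;m[240:]=0
m=cv2.morphologyEx(m,cv2.MORPH_CLOSE,np.ones((15,15)))
c=max(cv2.findContours(m,0,1)[0],key=cv2.contourArea);r=cv2.minAreaRect(c);b=cv2.boxPoints(r)
print(r,[plane("top",p+0.0,69).round(1) for p in b])
m=((h[...,1]>70)&(h[...,0]>10)&(h[...,0]<30)&(h[...,2]>170)).astype(np.uint8)
m[:, :325]=0;m[:,410:]=0;m[:150]=0;m[235:]=0
m=cv2.morphologyEx(m,cv2.MORPH_CLOSE,np.ones((7,7)))
c=max(cv2.findContours(m,0,1)[0],key=cv2.contourArea);r=cv2.minAreaRect(c);b=cv2.boxPoints(r)
print(r,[plane("top",p,20).round(1) for p in b])
E
```

```text
((227.992431640625, 199.93344116210938), (47.3824577331543, 98.6178970336914), 89.23609924316406) [array([570. , 345.3,  69. ]), array([576.8,  55.2,  69. ]), array([437.1,  50.5,  69. ]), array([430.8, 336.9,  69. ])]
((366.564697265625, 193.95880126953125), (56.40190887451172, 55.64265441894531), 12.52880859375) [array([ 464.7, -112.5,   20. ]), array([ 633. , -148.8,   20. ]), array([ 596.4, -318.8,   20. ]), array([ 429., -280.,   20.])]
```

View pics/c0.png

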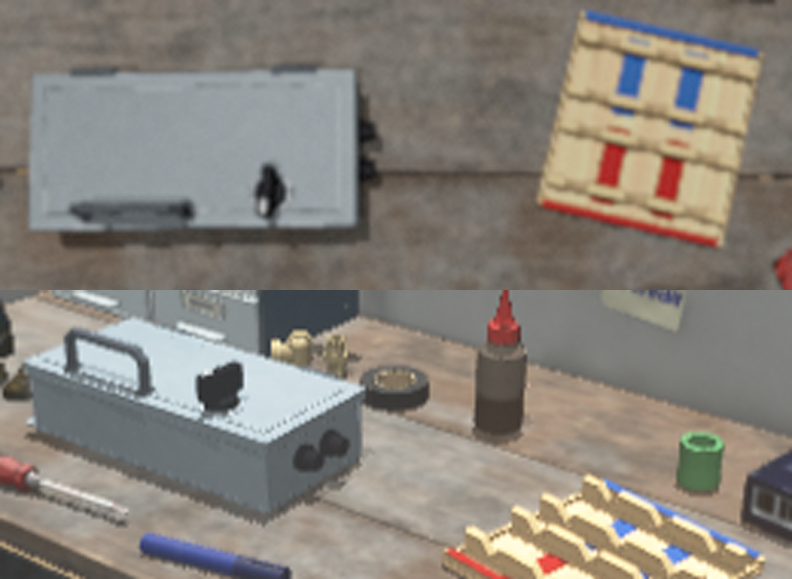

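Run:
```python
from h import *
T=lambda x,y:np.array([x/3.3+170,y/3.3+155]); S=lambda x,y:np.array([x/3.0462+160,(y-290)/3.0462+155])
for n,t,s in [("FL",(32,72),(127,320)),("FR",(357,70),(362,388)),("NR",(358,228),(265,440)),("NL",(29,229),(26,364)),("hL",(74,208),(72,333)),("hR",(190,208),(147,360)),("knob",(270,190),(220,370)),
  ]:
    p,e=tri(S(*s),T(*t)); print(n,p.round(1),e.round(1), plane("top",T(*t),69).round(1))
# tray stripes
for n in("top","scene"):
    im=cv2.imread(f"pics/{n}0.png"); h=cv2.cvtColor(im,cv2.COLOR_BGR2HSV)
    x0,y0,x1,y1=(330,155,405,235) if n=="top" else (303,210,415,275)
    for nm,lo,hi in(("red",0,8),("blue",105,125)):
        m=(((h[...,0]>=lo)&(h[...,0]<=hi)|((nm=="red")&(h[...,0]>172)))&(h[...,1]>120)&(h[...,2]>90)).astype(np.uint8)
        k=np.zeros_like(m);k[y0:y1,x0:x1]=m[y0:y1,x0:x1]
        for c in cv2.findContours(k,0,1)[0]:
            if cv2.contourArea(c)>4: 
                r=cv2.minAreaRect(c);print(n,nm,cv2.contourArea(c),np.round(r[0],1),np.round(r[1],1),round(r[2],1),np.round(cv2.boxPoints(r),1).tolist())
s=cv2.imread("pics/scene0.png");t=cv2.imread("pics/top0.png")
cv2.imwrite("pics/c1.png",np.vstack([crop(s,300,205,120,70,5),crop(t,325,152,120,90,5)[:,:600]])[:800])
```

```text
FL [569.3 345.8  62.5] 5.7 [570.3 341.5  69. ]
FR [573.3  54.2  67.5] 6.1 [574.9  51.6  69. ]
NR [433.3  47.9  72.5] 1.2 [433.9  47.8  69. ]
NL [431.5 338.2  64.3] 2.6 [430.4 337.5  69. ]
hL [447.8 288.5 101.9] 0.3 [449.3 298.8  69. ]
hR [447.1 190.9 101.1] 4.3 [450.2 196.5  69. ]
knob [463.4 121.7 104.6] 3.3 [466.8 126.4  69. ]
top red 86.5 [360.1 222.3] [53.6  2.7] 13.1 [[333.6000061035156, 217.5], [334.29998779296875, 214.89999389648438], [386.5, 227.0], [385.79998779296875, 229.6999969482422]]
top red 61.0 [372.6 208.7] [ 6.1 12.6] 11.3 [[368.29998779296875, 214.3000030517578], [370.79998779296875, 202.0], [376.79998779296875, 203.1999969482422], [374.29998779296875, 215.5]]
top red 62.5 [354.9 204.6] [ 6.3 12.4] 14.0 [[350.29998779296875, 209.8000030517578], [353.29998779296875, 197.8000030517578], [359.3999938964844, 199.39999389648438], [356.3999938964844, 211.39999389648438]]
top blue 44.5 [378.3 181.3] [ 5.1 11.2] 14.0 [[374.5, 186.10000610351562], [377.20001220703125, 175.3000030517578], [382.1000061035156, 176.5], [379.3999938964844, 187.39999389648438]]
top blue 43.0 [360
[... 714 characters left out ...]
.0], [342.79998779296875, 239.60000610351562], [345.20001220703125, 244.39999389648438], [338.3999938964844, 247.8000030517578]]
scene red 132.0 [333.  254.6] [59.5  3.7] 29.7 [[306.20001220703125, 241.39999389648438], [308.0, 238.1999969482422], [359.70001220703125, 267.70001220703125], [357.8999938964844, 270.8999938964844]]
scene blue 15.0 [381.8 241.4] [6.3 3.6] 26.6 [[378.20001220703125, 241.60000610351562], [379.79998779296875, 238.39999389648438], [385.3999938964844, 241.1999969482422], [383.79998779296875, 244.39999389648438]]
scene blue 11.5 [363.9 232.4] [4.4 4.4] 56.3 [[360.79998779296875, 231.8000030517578], [364.5, 229.3000030517578], [367.0, 233.0], [363.29998779296875, 235.5]]
```

View pics/c1.png

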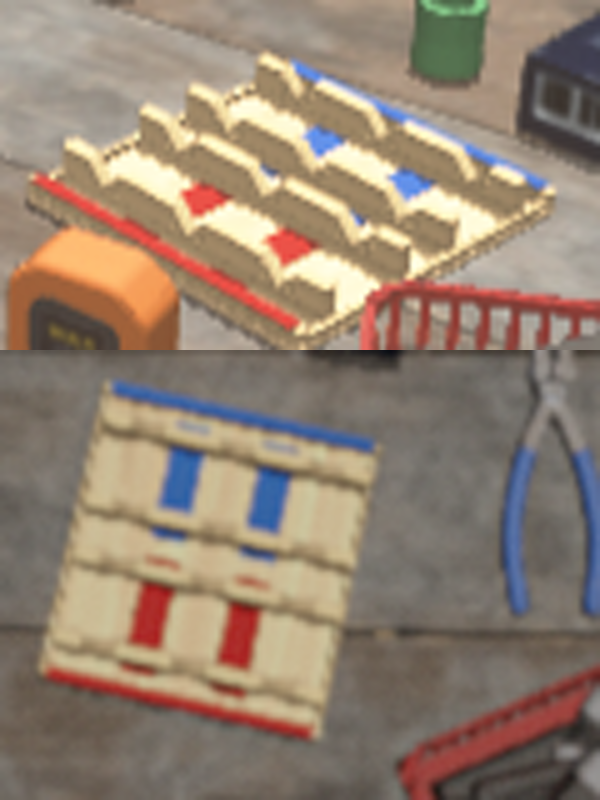

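arm_command([
  [[0.023,-0.0372,0,0,0,0.028,1],[0.023,-0.0372,0,0,0,0.028,1],[0.023,-0.0372,0,0,0,0.028,1],[0.023,-0.0372,0,0,0,0.028,1],[0.023,-0.0372,0,0,0,0.028,1],[0.023,-0.0372,0,0,0,0.028,1],[0.023,-0.0372,0,0,0,0.028,1],[0.023,-0.0372,0,0,0,0.028,1],[0.023,-0.0372,-0.02,0,0,0.028,1],[0.023,-0.0372,-0.02,0,0,0.028,1]],
])

```text
time: 1.35
tool_pos: [418.1, 196.7, 190.8]
tcp_rot: [180.0, 0.0, 177.9]
ft_force: [0.8, 0.5, 0.2]
finger_gap: 85.3
grip_force: 0.0
```

arm_command([
  [[0.023,-0.0372,-0.02,0,0,0.028,1],[0.023,-0.0372,-0.02,0,0,0.028,0.4],[0,0,0,0,0,0,0],[0,0,0,0,0,0,0],[0,0,0,0,0,0,0],[0,0,0,0,0,0,0]],
])

```text
time: 2.1
tool_pos: [463.5, 124.5, 151.9]
tcp_rot: [180.0, 0.1, -178.9]
ft_force: [-0.7, 0.3, 0.5]
finger_gap: 42.5
grip_force: 0.0
```

Run:
```python
from h import *
s=status.sense();print({k:np.round(s[k],2) for k in("time","tool_pos","tcp_rot","finger_gap","ft_force","joint_pos")})
t=snap("top","t1.png");c=snap("scene","s1.png")
cv2.imwrite("pics/c2.png",np.vstack([crop(t,170,150,150,90,5)[:,:750],]))
T=lambda x,y:np.array([x/3.3+170,y/3.3+155])
print(plane("top",T(74,211),106),plane("top",T(190,211),106))
B=lambda x,y:np.array([x/5+325,(y-350)/5+152])
P=[plane("top",B(*q),5) for q in((108,382),(378,445),(316,740),(42,675))]
print(np.round(P,1),np.mean(P,0),[np.linalg.norm(P[i]-P[(i+1)%4]).round(1) for i in range(4)])
for q in((372.6,208.7),(354.9,204.6),(378.3,181.3),(360.8,177.3)):print(plane("top",q,5).round(1))
```

```text
{'time': np.float64(2.1), 'tool_pos': array([463.47, 124.48, 151.9 ]), 'tcp_rot': array([ 1.7999e+02,  6.0000e-02, -1.7888e+02]), 'finger_gap': np.float64(42.53), 'ft_force': array([-0.75,  0.27,  0.49]), 'joint_pos': array([ 8.9100e+00, -8.5100e+00,  1.0955e+02,  1.0000e-02,  7.8900e+01,
       -8.2220e+01])}
[444.8810301  287.22026004 106.        ] [445.75925467 188.15553234 106.        ]
[[ 643.3 -154.5    5. ]
 [ 605.  -323.3    5. ]
 [ 421.  -282.9    5. ]
 [ 459.5 -114.2    5. ]] [ 532.19973147 -218.72031271    5.        ] [np.float64(173.1), np.float64(188.4), np.float64(173.0), np.float64(188.1)]
[ 486.2 -235.2    5. ]
[ 498.4 -180.5    5. ]
[ 571.8 -253.4    5. ]
[ 583.9 -198.9    5. ]
```

arm_command([
  [[0,-0.001,-0.025,0,0,0,0],[0,0,-0.025,0,0,0,0],[0,0,-0.012,0,0,0,0],[0,0,-0.006,0,0,0,0],[0,0,0,0,0,0,-1],[0,0,0,0,0,0,-1],[0,0,0,0,0,0,-1],[0,0,0,0,0,0,-1]],
], force=40)

```text
time: 3.2
tool_pos: [463.5, 125.9, 84.3]
tcp_rot: [179.7, 0.0, -178.9]
ft_force: [-3.0, 17.2, -0.1]
finger_gap: 10.1
grip_force: 43.1
```

arm_command([
  [[0,0.0025,0,0,0,0,-1],[0,0,0,0,0,-0.175,-1],[0,0,0,0,0,-0.175,-1],[0,0,0,0,0,-0.175,-1],[0,0,0,0,0,-0.175,-1],[0,0,0,0,0,-0.175,-1],[0,0,0,0,0,-0.175,-1],[0,0,0,0,0,-0.175,-1],[0,0,0,0,0,-0.175,-1],[0,0,0,0,0,-0.175,-1]],
])

```text
time: 4.45
tool_pos: [464.5, 127.7, 84.4]
tcp_rot: [179.8, -0.3, 90.5]
ft_force: [4.7, 14.0, -4.9]
finger_gap: 10.1
grip_force: 42.8
```

arm_command([
  [[0,0,0,0,0,0,-1],[0,0,0,0,0,0,-1],[0,0,0,0,0,0,-1]],
])

```text
time: 4.82
tool_pos: [464.5, 127.7, 84.4]
tcp_rot: [179.8, -0.3, 90.8]
ft_force: [4.1, 13.5, -3.7]
finger_gap: 10.0
grip_force: 42.6
```

arm_command([
  [[0,0,0,0,0,0,0.2],[0,0,0,0,0,0,0.2],[0,0,0,0,0,0,0.2],[0,0,0.033,0,0,0,0.2],[0,0,0.033,0,0,0,0.2],[-0.006,0.04,0,0,0,0,0.2],[-0.006,0.04,0,0,0,0,0.2],[-0.005,0.04,0,0,0,0,0.2],[0,0,0,0,0,0,0.2],[0,0,0,0,0,0,0.2]],
])

```text
time: 6.08
tool_pos: [446.4, 244.6, 149.2]
tcp_rot: [-180.0, 0.0, 90.8]
ft_force: [0.4, 0.0, 0.3]
finger_gap: 51.5
grip_force: 0.0
```

Run:
```python
from h import *
t=snap("top","t2.png");c=snap("scene","s2.png")
print(status.sense()["tool_pos"].round(1))
cv2.imwrite("pics/c3.png",np.vstack([crop(t,170,160,150,75,5.3333),crop(c,150,110,180,110,4.4444)[100:]])[:800])
```

```text
[446.6 244.1 149.2]
```

View pics/c3.png

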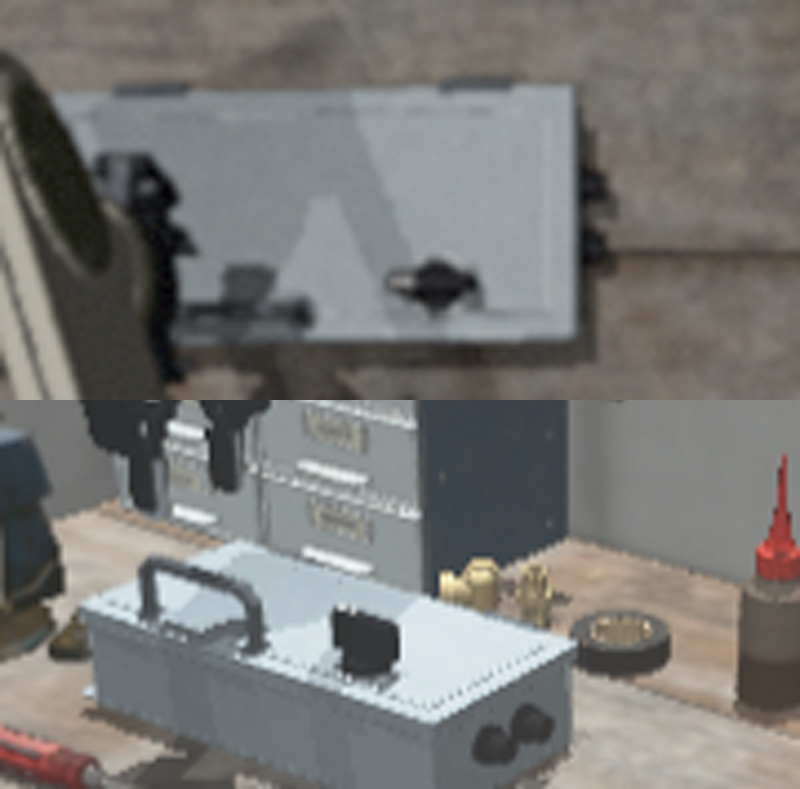

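Pictures show the knob wing now lying along the box's y (top crop around 435,283), so it is released; the gripper hangs over the handle. Next I grasp the handle bar.

arm_command([
  [[0,0,-0.025,0,0,0,0.2],[0,0,-0.025,0,0,0,0.2],[0,0,-0.012,0,0,0,0.2],[0,0,0,0,0,0,-1],[0,0,0,0,0,0,-1],[0,0,0,0,0,0,-1],[0,0,0,0,0,0,-1]],
], force=30)

```text
time: 7.05
tool_pos: [448.0, 245.3, 88.6]
tcp_rot: [179.8, -0.0, 90.8]
ft_force: [5.2, -0.5, 0.8]
finger_gap: 8.7
grip_force: 29.9
```

Run:
```python
import numpy as np
th=np.linspace(0,1.74,21);x=-121*np.cos(th)+40*np.sin(th);z=121*np.sin(th)+40*np.cos(th)
for a,b in zip(np.diff(x)/1e3,np.diff(z)/1e3):print(f"[{a:.4f}, {a*.0175:.4f}, {b:.4f}, 0,0,0,-1],")
```

```text
[0.0039, 0.0001, 0.0104, 0,0,0,-1],
[0.0048, 0.0001, 0.0100, 0,0,0,-1],
[0.0057, 0.0001, 0.0095, 0,0,0,-1],
[0.0065, 0.0001, 0.0090, 0,0,0,-1],
[0.0072, 0.0001, 0.0084, 0,0,0,-1],
[0.0079, 0.0001, 0.0077, 0,0,0,-1],
[0.0086, 0.0002, 0.0070, 0,0,0,-1],
[0.0092, 0.0002, 0.0062, 0,0,0,-1],
[0.0097, 0.0002, 0.0054, 0,0,0,-1],
[0.0101, 0.0002, 0.0046, 0,0,0,-1],
[0.0105, 0.0002, 0.0037, 0,0,0,-1],
[0.0107, 0.0002, 0.0028, 0,0,0,-1],
[0.0109, 0.0002, 0.0018, 0,0,0,-1],
[0.0111, 0.0002, 0.0009, 0,0,0,-1],
[0.0111, 0.0002, -0.0001, 0,0,0,-1],
[0.0110, 0.0002, -0.0011, 0,0,0,-1],
[0.0109, 0.0002, -0.0020, 0,0,0,-1],
[0.0107, 0.0002, -0.0030, 0,0,0,-1],
[0.0104, 0.0002, -0.0039, 0,0,0,-1],
[0.0100, 0.0002, -0.0048, 0,0,0,-1],
```

arm_command([
  [[0.004,0.0001,0.0104,0,0,0,-1],[0.005,0.0001,0.01,0,0,0,-1],[0.0057,0.0001,0.0095,0,0,0,-1],[0.0065,0.0001,0.009,0,0,0,-1],[0.0072,0.0001,0.0084,0,0,0,-1],[0.0079,0.0001,0.0077,0,0,0,-1],[0.0086,0.0002,0.007,0,0,0,-1],[0.0092,0.0002,0.0062,0,0,0,-1],[0.0097,0.0002,0.0054,0,0,0,-1],[0.0101,0.0002,0.0046,0,0,0,-1]],
])

```text
time: 8.3
tool_pos: [520.1, 247.0, 168.3]
tcp_rot: [-180.0, -0.0, 90.8]
ft_force: [-11.9, 0.1, 11.3]
finger_gap: 8.5
grip_force: 30.8
```

arm_command([
  [[0.0105,0.0002,0.0037,0,0,0,-1],[0.0107,0.0002,0.0028,0,0,0,-1],[0.0109,0.0002,0.0018,0,0,0,-1],[0.0111,0.0002,0.0009,0,0,0,-1],[0.0111,0.0002,0,0,0,0,-1],[0.011,0.0002,-0.001,0,0,0,-1],[0.0109,0.0002,-0.002,0,0,0,-1],[0.0107,0.0002,-0.003,0,0,0,-1],[0.0104,0.0002,-0.0039,0,0,0,-1],[0.01,0.0002,-0.0048,0,0,0,-1]],
])

```text
time: 9.55
tool_pos: [628.9, 249.2, 160.7]
tcp_rot: [179.9, -0.1, 90.8]
ft_force: [-1.2, 6.2, 5.5]
finger_gap: 9.3
grip_force: 21.7
```

arm_command([
  [[0,0,0,0,0,0,-1],[0,0,0,0,0,0,-0.4],[0,0,0,0,0,0,-0.4],[0,0,0,0,0,0,-0.4],[0,0,0.03,0,0,0,-0.4],[0,0,0.03,0,0,0,-0.4],[0,0,0.03,0,0,0,-0.2],[-0.04,0,0.02,0,0,0,0],[-0.05,0,0,0,0,0,0],[-0.05,0,0,0,0,0,0]],
])

```text
time: 10.8
tool_pos: [486.5, 248.2, 270.3]
tcp_rot: [180.0, -0.0, 90.8]
ft_force: [-0.7, 0.6, 0.5]
finger_gap: 42.6
grip_force: 0.0
```

arm_command([
  [[-0.05,0,0,0,0,0.17,0],[-0.05,0.03,0,0,0,0.17,0],[-0.02,0.05,0,0,0,0.17,0],[0,0.05,0,0,0,0.17,0],[0,0.05,0,0,0,0.17,0],[0,0,0,0,0,0.17,0],[0,0,0,0,0,0.17,0],[0,0,0,0,0,0.17,0],[0,0,0,0,0,0.17,0],[0,0,0,0,0,0.04,0]],
])

```text
time: 12.05
tool_pos: [367.7, 428.2, 269.9]
tcp_rot: [-180.0, 0.0, -179.1]
ft_force: [0.2, 0.6, -0.1]
finger_gap: 42.6
grip_force: 0.0
```

Run:
```python
from h import *
t=snap("top","t3.png");c=snap("scene","s3.png")
print(status.sense()["tool_pos"].round(1),status.sense()["tcp_rot"].round(1))
cv2.imwrite("pics/c4.png",np.vstack([crop(t,170,150,150,75,5.3333),crop(c,130,80,200,125,4)[100:300]])[:800])
```

```text
[367.7 428.3 269.9] [-180.     0.  -179.2]
```

View pics/c4.png

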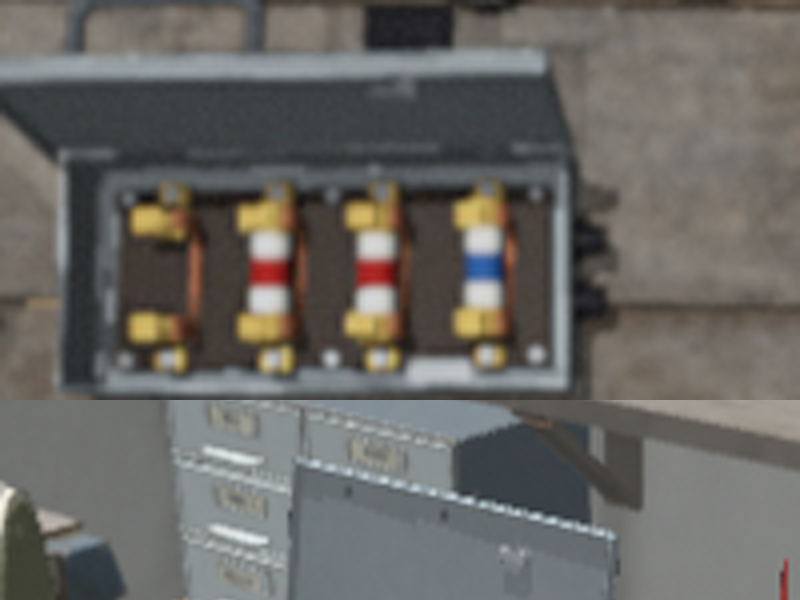

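Lid is open (~1.7 rad); three fuses: way1 red (top crop 270,272), way2 red (377,272), way3 blue (485,266); way0 empty.

Run:
```python
from h import *
def comps(im,n,nm,x0,y0,x1,y1):
    h=cv2.cvtColor(im,cv2.COLOR_BGR2HSV)
    m=((((h[...,0]<=8)|(h[...,0]>172)) if nm=="red" else ((h[...,0]>=105)&(h[...,0]<=125)))&(h[...,1]>120)&(h[...,2]>60)).astype(np.uint8)
    k=np.zeros_like(m);k[y0:y1,x0:x1]=m[y0:y1,x0:x1]
    q=cv2.connectedComponentsWithStats(k); return [(q[3][i].round(2),q[2][i]) for i in range(1,q[0]) if q[2][i][4]>6]
t=cv2.imread("pics/t3.png");s=cv2.imread("pics/s3.png")
for nm in("red","blue"):
    for c,st in comps(t,"top",nm,200,180,270,220):print("top",nm,c,st,plane("top",c,39).round(1),plane("top",c,47).round(1))
    for c,st in comps(s,"scene",nm,160,140,290,225):print("scene",nm,c,st)
# box expected
c=np.array([503,195.5]);a=np.radians(1)
for y in(30,-30,-90):
    w=[c[0]-y*np.sin(a),c[1]+y*np.cos(a),39];print(y,np.round(w,1),proj("scene",w).round(1),proj("top",[w[0],w[1],47]).round(1))
# box rim top corners
T=lambda x,y:np.array([x/5.3333+170,y/5.3333+150])
for q in((570,385),(62,388),(572,155)):print(plane("top",T(*q),66).round(1))
cv2.imwrite("pics/c5.png",crop(s,150,130,160,100,5))
```

```text
top red [220.  200.5] [217 199   7   4  28] [504.1 227.8  39. ] [503.4 225.8  47. ]
top red [240.63 200.71] [237 199   9   5  35] [504.1 165.9  39. ] [503.3 164.4  47. ]
scene red [216.89 188.5 ] [214 186   6   7  28]
scene red [232.7  193.48] [229 191   7   6  27]
scene red [162.64 215.88] [160 213   7   6  25]
top blue [260.11 199.56] [257 198   7   4  27] [508.1 107.6  39. ] [507.3 106.4  47. ]
scene blue [250.1  198.35] [247 196   7   6  20]
30 [502.5 225.5  39. ] [216.2 189.3] [220.1 200.8]
-30 [503.5 165.5  39. ] [232.3 194.7] [240.2 200.6]
-90 [504.6 105.5  39. ] [249.1 200.4] [260.4 200.5]
[439.5  53.   66. ]
[435.4 330.5  66. ]
[566.8  54.5  66. ]
```

View pics/c5.png

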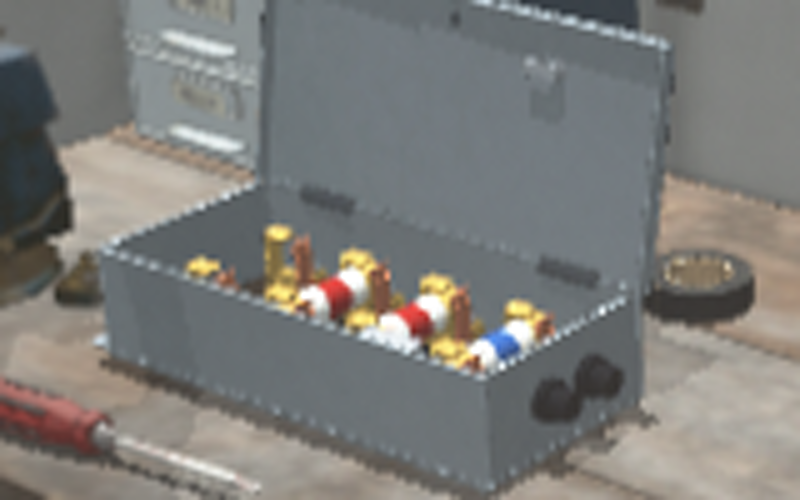

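Run:
```python
from h import *
for s,t in(((216.9,188.5),(220,200.5)),((232.7,193.5),(240.6,200.7)),((250.1,198.4),(260.1,199.6))):
    p,e=tri(s,t);print("fuse",p.round(1),e.round(1))
S=lambda x,y:(x/5+300,y/5+205);B=lambda x,y:np.array([x/5+325,(y-350)/5+152])
for n,s,t in(("redL",(33,178),(45,672)),("redR",(298,326),(313,735)),("blueL",(293,65),(113,383)),("blueR",(550,186),(377,443)),
  ("railtop far-left",(262,55),(103,412)),("rail near-right end",(333,290),(325,690))):
    p,e=tri(S(*s),B(*t));print(n,p.round(1),e.round(1))
```

```text
fuse [504.7 226.5  40.6] 2.3
fuse [504.  164.9  42.7] 0.9
fuse [508.1 106.3  43.3] 1.8
redL [ 460.5 -115.2   13. ] 1.5
redR [ 424.  -279.9   14.1] 0.8
blueL [ 641.1 -156.8   11.5] 1.0
blueR [ 604.3 -320.    13.2] 2.4
railtop far-left [ 620.2 -149.5   24. ] 1.8
rail near-right end [ 450.2 -284.6   20.9] 3.2
```

arm_command([
  [[0.0154,-0.0358,0,0,0,0,0],[0.0154,-0.0358,0,0,0,0,0],[0.0154,-0.0358,0,0,0,0,0],[0.0154,-0.0358,0,0,0,0,0],[0.0154,-0.0358,0,0,0,0,0],[0.0154,-0.0358,0,0,0,0,0],[0.0154,-0.0358,-0.03,0,0,0,0],[0.0154,-0.0358,-0.04,0,0,0,0],[0.0154,-0.0358,-0.04,0,0,0,0],[0,0,-0.04,0,0,0,0]],
])

```text
time: 13.4
tool_pos: [507.2, 103.7, 119.0]
tcp_rot: [-180.0, 0.1, -179.5]
ft_force: [-0.8, 0.4, 0.5]
finger_gap: 42.8
grip_force: 0.0
```

arm_command([
  [[0,0,0,0,0,0,0],[0,0,-0.02,0,0,0,0],[0,0,0,0,0,0,0]],
])

```text
time: 13.78
tool_pos: [506.1, 106.7, 100.7]
tcp_rot: [-180.0, -0.0, -179.2]
ft_force: [0.5, 0.5, 0.1]
finger_gap: 42.6
grip_force: 0.0
```

Now down 78 mm to TCP z≈22, close.

arm_command([
  [[0,0,-0.03,0,0,0,0],[0,0,-0.025,0,0,0,0],[0,0,-0.015,0,0,0,0],[0,0,-0.008,0,0,0,0],[0,0,0,0,0,0,-1],[0,0,0,0,0,0,-1],[0,0,0,0,0,0,-1],[0,0,0,0,0,0,-1]],
], force=50)

```text
time: 14.78
tool_pos: [506.8, 106.7, 22.8]
tcp_rot: [180.0, 0.1, -179.2]
ft_force: [-2.4, 4.3, 6.2]
finger_gap: 19.1
grip_force: 49.2
```

arm_command([
  [[0,-0.005,0,0,0,0,-1],[0,-0.005,0,0,0,0,-1],[0,-0.005,0,0,0,0,-1],[0,-0.003,0,0,0,0,-1],[0,0,0,0,0,0,-1]],
])

```text
time: 15.4
tool_pos: [507.2, 92.6, 23.5]
tcp_rot: [179.6, 0.1, -179.2]
ft_force: [-3.7, 25.6, 9.0]
finger_gap: 19.4
grip_force: 65.3
```

arm_command([
  [[0,-0.003,0,0,0,0,-1],[0,0,0,0,0,0,-1],[0,0,0,0,0,0,-1]],
])

```text
time: 15.78
tool_pos: [507.5, 91.2, 24.2]
tcp_rot: [179.5, 0.2, -179.2]
ft_force: [-5.8, 33.9, 13.3]
finger_gap: 18.5
grip_force: 73.7
```

arm_command([
  [[0,0,0.004,0,0,0,-1],[0,0,0.004,0,0,0,-1],[0,0,0.004,0,0,0,-1],[0,0,0.004,0,0,0,-1]],
])

```text
time: 16.27
tool_pos: [506.5, 86.0, 38.4]
tcp_rot: [179.9, 0.0, -179.2]
ft_force: [-0.3, 5.0, 2.9]
finger_gap: 19.4
grip_force: 61.0
```

arm_command([
  [[0,0,0.03,0,0,0,-1],[0,0,0.04,0,0,0,-1],[0,0,0.04,0,0,0,-1],[0.012,-0.037,0,0,0,-0.039,-1],[0.012,-0.037,0,0,0,-0.039,-1],[0.012,-0.037,0,0,0,-0.039,-1],[0.011,-0.037,0,0,0,-0.039,-1],[0.011,-0.037,0,0,0,-0.039,-1],[0.011,-0.037,0,0,0,-0.039,-1],[0.011,-0.037,0,0,0,0,-1]],
])

```text
time: 17.52
tool_pos: [586.3, -175.6, 147.9]
tcp_rot: [-180.0, -0.0, 167.3]
ft_force: [-0.4, 0.3, -0.8]
finger_gap: 18.8
grip_force: 60.9
```

```bash
cat >> h.py <<'E'
def tray(im):
    """pose from stripes' centre lines (top view) cast at z=8"""
    h=cv2.cvtColor(im,cv2.COLOR_BGR2HSV); out={}
    for nm in("red","blue"):
        m=((((h[...,0]<=8)|(h[...,0]>172)) if nm=="red" else ((h[...,0]>=105)&(h[...,0]<=125)))&(h[...,1]>120)&(h[...,2]>90)).astype(np.uint8)
        k=np.zeros_like(m);k[140:245,318:420]=m[140:245,318:420]
        for c in cv2.findContours(k,0,1)[0]:
            r=cv2.minAreaRect(c)
            if max(r[1])>25:
                b=cv2.boxPoints(r);print(nm,np.round(r[0],1),np.round(r[1],1),round(r[2],1),plane("top",r[0],5).round(1))
E
python3 - <<'E'
from h import *
print("old");tray(cv2.imread("pics/top0.png"));print("new");tray(snap("top","t4.png"));s=status.sense();print(s["tool_pos"].round(1),s["tcp_rot"].round(1),s["finger_gap"])
E
```

```text
old
red [360.1 222.3] [53.6  2.7] 13.1 [ 444.  -196.3    5. ]
blue [373.  164.9] [51.4  1.7] 12.8 [ 623.5 -237.2    5. ]
new
[ 586.9 -180.2  148. ] [-1.798e+02  1.000e-01  1.672e+02] 18.957486875724115
```

arm_command([
  [[0,0,0,0,0,0,-1],[0,0,0,0,0,0,-1],[0,0,0,0,0,0,-1]],
])

```text
time: 17.95
tool_pos: [586.1, -172.8, 148.0]
tcp_rot: [180.0, -0.0, 167.4]
ft_force: [0.1, -0.4, -0.7]
finger_gap: 18.8
grip_force: 60.9
```

Run:
```python
from h import *
s=status.sense();print(s["tool_pos"].round(1),s["tcp_rot"].round(1),s["finger_gap"])
t=cv2.imread("pics/t4.png");c=snap("scene","s4.png")
cv2.imwrite("pics/c6.png",np.vstack([crop(t,310,145,130,100,5)[:400],crop(c,300,195,130,80,5)[:400]])[:800])
```

```text
[ 586.1 -172.8  148. ] [180.   -0.  167.4] 18.764551056475835
```

View pics/c6.png

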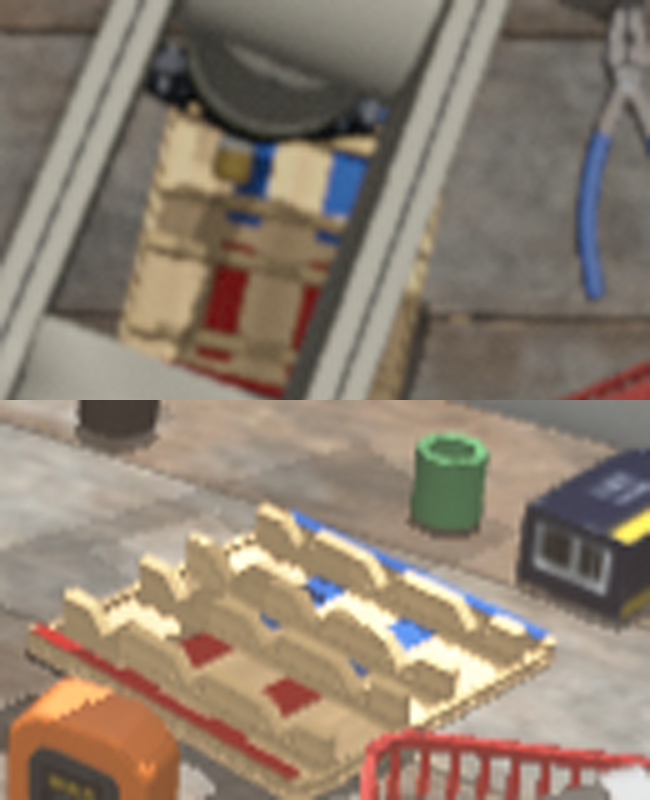

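Tray is where it was (scene crop stripes unchanged); the fuse is held over the blue row. Lower and release.

arm_command([
  [[0.001,0,-0.04,0,0,0,-1],[0,0,-0.04,0,0,0,-1],[0,0,-0.03,0,0,0,-1],[0,0,-0.015,0,0,0,-1],[0,0,-0.006,0,0,0,-1],[0,0,-0.002,0,0,0,-1],[0,0,0,0,0,0,-1],[0,0,0,0,0,0,-1]],
])

```text
time: 19.0
tool_pos: [588.2, -173.7, 16.2]
tcp_rot: [180.0, 0.1, 167.4]
ft_force: [-0.4, 5.3, 3.6]
finger_gap: 19.0
grip_force: 61.2
```

arm_command([
  [[0,0,0,0,0,0,-0.25],[0,0,0,0,0,0,-0.2],[0,0,0,0,0,0,-0.2],[0,0,0.02,0,0,0,-0.2],[0,0,0.035,0,0,0,-0.2],[0,0,0.04,0,0,0,-0.2],[0,0,0.04,0,0,0,-0.2],[0,0,0,0,0,0,0]],
])

```text
time: 20.0
tool_pos: [590.4, -175.0, 156.8]
tcp_rot: [-179.9, 0.6, 167.3]
ft_force: [0.6, -0.0, -0.4]
finger_gap: 42.6
grip_force: 0.0
```

arm_command([
  [[-0.0093,0.0376,0,0,0,0.026,0],[-0.0093,0.0376,0,0,0,0.026,0],[-0.0093,0.0376,0,0,0,0.026,0],[-0.0093,0.0376,0,0,0,0.026,0],[-0.0093,0.0376,0,0,0,0.026,0],[-0.0093,0.0376,0,0,0,0.026,0],[-0.0093,0.0376,0,0,0,0.026,0],[-0.0093,0.0376,0,0,0,0.026,0],[-0.0093,0.0376,0,0,0,0.026,0],[0,0,0,0,0,0,0]],
])

```text
time: 21.25
tool_pos: [502.6, 166.8, 150.2]
tcp_rot: [180.0, -0.0, -179.0]
ft_force: [0.9, -0.9, 0.8]
finger_gap: 42.7
grip_force: 0.0
```

arm_command([
  [[0,0,0,0,0,0,0],[0,0,0,0,0,0,0],[0,0,0,0,0,0,0]],
])

```text
time: 21.62
tool_pos: [503.8, 163.8, 150.0]
tcp_rot: [-180.0, -0.0, -179.3]
ft_force: [0.8, -0.6, -0.1]
finger_gap: 42.5
grip_force: 0.0
```

Run:
```python
from h import *
t=snap("top","t5.png");c=snap("scene","s5.png");tray(t)
cv2.imwrite("pics/c7.png",np.vstack([crop(t,310,145,130,100,5)[:420],crop(c,300,195,130,80,5)[:380]])[:800])
```

```text
red [360.1 222.3] [53.6  2.8] 13.0 [ 444.  -196.3    5. ]
blue [378. 166.] [41.2  1.7] 12.9 [ 620.2 -252.8    5. ]
```

View pics/c7.png

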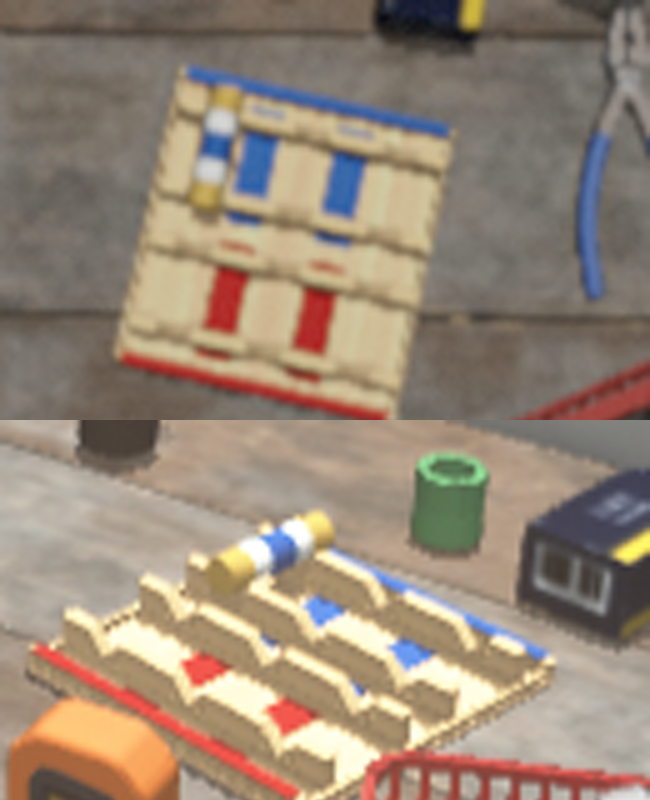

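Blue fuse lies in the blue row, leftmost notch (top crop 216,146). Now measure its offset and pick way 2.

```bash
cat >> h.py <<'E'
def infuse(im,c0=(533,-218),yaw=-12.7):
    h=cv2.cvtColor(im,cv2.COLOR_BGR2HSV); m=((h[...,0]>15)&(h[...,0]<32)&(h[...,1]>140)).astype(np.uint8)
    for nm,k in(("red",((h[...,0]<=8)|(h[...,0]>172))),("blue",(h[...,0]>=105)&(h[...,0]<=125))):
        q=(k&(h[...,1]>120)&(h[...,2]>60)).astype(np.uint8);z=np.zeros_like(q);z[140:245,318:420]=q[140:245,318:420]
        n,_,st,ce=cv2.connectedComponentsWithStats(z)
        for i in range(1,n):
            if 5<st[i][4]: 
                p=plane("top",ce[i],37)[:2]-c0;a=np.radians(yaw);print(nm,ce[i].round(1),st[i][2:],"tray",np.round([p@[np.cos(a),np.sin(a)],p@[-np.sin(a),np.cos(a)]],1))
E
python3 - <<'E'
from h import *
infuse(cv2.imread("pics/t5.png"))
E
```

```text
red [354.7 204.6] [ 9 14 80] tray [-45.5  31.6]
red [372.6 208.8] [ 8 13 79] tray [-45.4 -23.6]
red [352.6 215.4] [6 2 7] tray [-78.7  30.7]
red [359.6 222.1] [ 53  14 142] tray [-93.5   5.6]
red [370.4 219.6] [6 2 7] tray [-78.6 -24.3]
red [411.9 235.1] [ 15  18 143] tray [ -95.6 -155.2]
blue [351.2 159.8] [ 8  3 11] tray [85.8 72.2]
blue [378.4 166.1] [41 11 68] tray [ 86.  -12.7]
blue [352.8 173.7] [ 5  4 18] tray [45.3 57.9]
blue [360.8 177.4] [ 7 12 58] tray [39.7 31.8]
blue [378.3 181.3] [ 8 12 60] tray [ 40.3 -22.6]
```

arm_command([
  [[0,0.001,-0.045,0,0,0,0],[0,0,-0.04,0,0,0,0],[0,0,-0.025,0,0,0,0],[0,0,-0.012,0,0,0,0],[0,0,-0.006,0,0,0,0],[0,0,0,0,0,0,-1],[0,0,0,0,0,0,-1],[0,0,0,0,0,0,-1],[0,0,0,0,0,0,-1]],
], force=60)

```text
time: 22.85
tool_pos: [504.3, 166.3, 23.0]
tcp_rot: [179.9, 0.1, -179.2]
ft_force: [-1.2, 4.9, 5.0]
finger_gap: 19.1
grip_force: 58.9
```

arm_command([
  [[0,-0.005,0,0,0,0,-1],[0,-0.005,0,0,0,0,-1],[0,-0.005,0,0,0,0,-1],[0,-0.004,0,0,0,0,-1],[0,-0.003,0,0,0,0,-1],[0,0,0,0,0,0,-1],[0,0,0,0,0,0,-1]],
])

```text
time: 23.72
tool_pos: [504.6, 145.4, 23.3]
tcp_rot: [179.8, 0.1, -179.2]
ft_force: [-1.0, 10.4, 5.4]
finger_gap: 19.1
grip_force: 59.3
```

arm_command([
  [[0,0,0.004,0,0,0,-1],[0,0,0.004,0,0,0,-1],[0,0,0.004,0,0,0,-1],[0,0,0.004,0,0,0,-1]],
])

```text
time: 24.22
tool_pos: [503.9, 144.4, 38.6]
tcp_rot: [179.9, 0.1, -179.2]
ft_force: [-1.4, 4.1, 2.6]
finger_gap: 19.1
grip_force: 59.4
```

arm_command([
  [[0,0,0.03,0,0,0,-1],[0,0,0.04,0,0,0,-1],[0,0,0.04,0,0,0,-1],[0,-0.0426,0,0,0,-0.04,-1],[0,-0.0426,0,0,0,-0.04,-1],[0,-0.0426,0,0,0,-0.04,-1],[0,-0.0426,0,0,0,-0.04,-1],[0,-0.0426,0,0,0,-0.04,-1],[0,-0.0426,0,0,0,-0.034,-1],[0,-0.0426,0,0,0,0,-1]],
])

```text
time: 25.48
tool_pos: [503.1, -156.4, 148.0]
tcp_rot: [-180.0, -0.0, 167.3]
ft_force: [-0.3, 0.3, -0.9]
finger_gap: 19.2
grip_force: 59.2
```

arm_command([
  [[0,0,0,0,0,0,-1],[0,0,0,0,0,0,-1],[0,0,0,0,0,0,-1]],
])

```text
time: 25.85
tool_pos: [503.5, -153.6, 147.9]
tcp_rot: [180.0, -0.0, 167.4]
ft_force: [0.1, -0.2, 0.0]
finger_gap: 18.9
grip_force: 59.3
```

Run:
```python
from h import *
a=cv2.imread("pics/s5.png");c=snap("scene","s6.png");t=snap("top","t6.png");s=status.sense();print(s["finger_gap"],s["grip_force"],s["tool_pos"])
d=cv2.absdiff(a,c).max(2);x=d[218:275,303:415]
print((d[218:275,303:415]>60).sum())
def cen(im):
    h=cv2.cvtColor(im,cv2.COLOR_BGR2HSV);m=(h[...,0]>=105)&(h[...,0]<=125)&(h[...,1]>120)&(h[...,2]>90);m[:200]=0;m[275:]=0;m[:,:300]=0;m[:,412:]=0
    n,_,st,ce=cv2.connectedComponentsWithStats(m.astype(np.uint8));return [ce[i].round(1).tolist() for i in range(1,n) if st[i][4]>8]
print(cen(a),cen(c)); infuse(t)
```

```text
18.932370454173952 59.2653626203537 [ 503.61329018 -153.55040303  147.96214488]
446
[[355.6, 219.1], [363.9, 232.8], [381.8, 241.1]] [[355.5, 219.1], [363.9, 232.8], [381.8, 241.1]]
red [371.8 211.4] [ 7  9 42] tray [-53.6 -22.9]
red [354.3 209.6] [ 5  4 15] tray [-60.4  29.6]
red [350.6 219.8] [36 10 94] tray [-93.   33.6]
red [352.2 215.5] [ 7  2 11] tray [-79.1  31.8]
red [369.2 219.4] [5 2 9] tray [-79.1 -20.7]
red [411.8 235.2] [ 15  18 144] tray [ -95.8 -155.2]
```

Tray unmoved. Lower, release, lift, go over way 1.

arm_command([
  [[0,0,-0.04,0,0,0,-1],[0,0,-0.04,0,0,0,-1],[0,0,-0.03,0,0,0,-1],[0,0,-0.015,0,0,0,-1],[0,0,-0.006,0,0,0,-1],[0,0,-0.002,0,0,0,-1],[0,0,0,0,0,0,-1],[0,0,0,0,0,0,-1]],
])

```text
time: 26.95
tool_pos: [504.4, -154.7, 16.1]
tcp_rot: [-180.0, 0.1, 167.3]
ft_force: [1.2, 1.9, 3.6]
finger_gap: 19.0
grip_force: 59.5
```

arm_command([
  [[0,0,0,0,0,0,-0.25],[0,0,0,0,0,0,-0.2],[0,0,0,0,0,0,-0.2],[0,0,0.02,0,0,0,-0.2],[0,0,0.035,0,0,0,-0.2],[0,0,0.04,0,0,0,-0.2],[0,0,0.04,0,0,0,-0.2],[0,0,0,0,0,0,0]],
])

```text
time: 27.95
tool_pos: [506.1, -155.7, 154.3]
tcp_rot: [-179.9, 0.4, 167.3]
ft_force: [-0.5, 0.5, -1.0]
finger_gap: 42.6
grip_force: 0.0
```

arm_command([
  [[0,0.042,0,0,0,0.026,0],[0,0.042,0,0,0,0.026,0],[0,0.042,0,0,0,0.026,0],[0,0.042,0,0,0,0.026,0],[0,0.042,0,0,0,0.026,0],[0,0.042,0,0,0,0.026,0],[0,0.042,0,0,0,0.026,0],[0,0.042,0,0,0,0.026,0],[0,0.043,0,0,0,0.026,0],[0,0,0,0,0,0,0]],
])

```text
time: 29.2
tool_pos: [502.5, 226.8, 148.6]
tcp_rot: [180.0, -0.1, -179.0]
ft_force: [-0.2, -0.7, 0.5]
finger_gap: 42.5
grip_force: 0.0
```

arm_command([
  [[0,0,0,0,0,0,0],[0,0,0,0,0,0,0],[0,0,0,0,0,0,0]],
])

```text
time: 29.58
tool_pos: [503.7, 223.5, 149.9]
tcp_rot: [-180.0, -0.0, -179.3]
ft_force: [-0.7, 0.8, -0.0]
finger_gap: 42.7
grip_force: 0.0
```

Run:
```python
from h import *
t=snap("top","t7.png");tray(t);infuse(t);s=status.sense();print(s["tool_pos"].round(1),s["tcp_rot"].round(1))
```

```text
red [360.1 222.3] [53.6  3.4] 14.0 [ 444.  -196.4    5. ]
blue [378. 166.] [41.2  1.8] 12.9 [ 620.1 -252.7    5. ]
red [354.7 204.6] [ 9 14 79] tray [-45.4  31.7]
red [346.6 201.7] [ 6  5 23] tray [-42.6  57.4]
red [372.6 208.6] [ 8 13 77] tray [-45.  -23.5]
red [352.2 215.3] [5 2 6] tray [-78.7  31.9]
red [359.  221.9] [ 53  14 147] tray [-93.3   7.6]
red [370.2 219.6] [6 2 8] tray [-78.9 -23.8]
red [411.8 235.2] [ 15  18 144] tray [ -95.8 -155.2]
blue [351.2 159.8] [ 8  3 12] tray [86.  72.3]
blue [378.3 166.1] [41 11 68] tray [ 85.9 -12.6]
blue [352.8 173.7] [ 5  4 18] tray [45.3 57.9]
blue [360.8 177.3] [ 7 12 59] tray [40.  31.8]
blue [378.3 181.3] [ 8 12 60] tray [ 40.3 -22.6]
[503.8 223.6 150. ] [-180.     0.  -179.3]
```

Red at tray (-42.6, 57.4): seated. Tray still. Now way 1 (y≈226).

arm_command([
  [[0,0.0025,-0.045,0,0,0,0],[0,0,-0.04,0,0,0,0],[0,0,-0.025,0,0,0,0],[0,0,-0.012,0,0,0,0],[0,0,-0.006,0,0,0,0],[0,0,0,0,0,0,-1],[0,0,0,0,0,0,-1],[0,0,0,0,0,0,-1],[0,0,0,0,0,0,-1]],
])

```text
time: 30.75
tool_pos: [504.5, 227.3, 23.1]
tcp_rot: [180.0, 0.1, -179.2]
ft_force: [-0.5, 0.2, 5.2]
finger_gap: 19.1
grip_force: 58.9
```

arm_command([
  [[0,-0.005,0,0,0,0,-1],[0,-0.005,0,0,0,0,-1],[0,-0.005,0,0,0,0,-1],[0,-0.003,0,0,0,0,-1],[0,0,0,0,0,0,-1],[0,0,0,0,0,0,-1]],
])

```text
time: 31.5
tool_pos: [504.3, 211.2, 23.1]
tcp_rot: [179.8, 0.1, -179.2]
ft_force: [-0.9, 11.4, 4.6]
finger_gap: 19.1
grip_force: 59.1
```

arm_command([
  [[0,-0.002,0,0,0,0,-1],[0,0,0.004,0,0,0,-1],[0,0,0.004,0,0,0,-1],[0,0,0.004,0,0,0,-1],[0,0,0.014,0,0,0,-1],[0,0,0.03,0,0,0,-1],[0,0,0.035,0,0,0,-1],[0,0,0.035,0,0,0,-1],[0,0,0,0,0,0,-1],[0,0,0,0,0,0,-1]],
])

```text
time: 32.75
tool_pos: [503.1, 206.6, 147.3]
tcp_rot: [-180.0, -0.1, -179.2]
ft_force: [-0.3, -0.5, -1.3]
finger_gap: 19.0
grip_force: 59.3
```

arm_command([
  [[-0.0015,-0.046,0,0,0,-0.026,-1],[-0.0015,-0.046,0,0,0,-0.026,-1],[-0.0015,-0.046,0,0,0,-0.026,-1],[-0.0015,-0.046,0,0,0,-0.026,-1],[-0.0015,-0.046,0,0,0,-0.026,-1],[-0.0015,-0.046,0,0,0,-0.026,-1],[-0.0015,-0.046,0,0,0,-0.026,-1],[-0.0015,-0.046,0,0,0,-0.026,-1],[0,-0.046,0,0,0,-0.026,-1],[0,0,0,0,0,0,-1]],
])

```text
time: 34.0
tool_pos: [490.0, -209.5, 146.0]
tcp_rot: [-180.0, -0.2, 167.1]
ft_force: [-0.9, 1.0, -1.3]
finger_gap: 19.3
grip_force: 59.3
```

arm_command([
  [[0,0,0,0,0,0,-1],[0,0,0,0,0,0,-1],[0,0,0,0,0,0,-1]],
])

```text
time: 34.38
tool_pos: [491.6, -206.0, 147.8]
tcp_rot: [180.0, -0.0, 167.4]
ft_force: [0.7, 0.2, -0.5]
finger_gap: 19.0
grip_force: 59.3
```

Run:
```python
from h import *
c=snap("scene","s8.png");s=status.sense();print(s["finger_gap"],s["grip_force"],s["tool_pos"],s["tcp_rot"])
def cen(im):
    h=cv2.cvtColor(im,cv2.COLOR_BGR2HSV);m=(h[...,0]>=105)&(h[...,0]<=125)&(h[...,1]>120)&(h[...,2]>70);m[:200]=0;m[275:]=0;m[:,:300]=0;m[:,412:]=0
    n,_,st,ce=cv2.connectedComponentsWithStats(m.astype(np.uint8));return [ce[i].round(1).tolist() for i in range(1,n) if st[i][4]>8]
print(cen(c))
```

```text
19.02904980625619 59.346656799316406 [ 491.65230725 -206.16537671  147.91929216] [ 1.79994535e+02 -7.73871115e-03  1.67427739e+02]
[[355.6, 219.1], [363.9, 232.8], [381.9, 241.3]]
```

arm_command([
  [[0,-0.0025,-0.04,0,0,0,-1],[0,0,-0.04,0,0,0,-1],[0,0,-0.03,0,0,0,-1],[0,0,-0.015,0,0,0,-1],[0,0,-0.006,0,0,0,-1],[0,0,-0.002,0,0,0,-1],[0,0,0,0,0,0,-1],[0,0,0,0,0,0,-1]],
])

```text
time: 35.42
tool_pos: [492.3, -209.5, 16.1]
tcp_rot: [180.0, 0.1, 167.4]
ft_force: [-1.1, 5.8, 4.6]
finger_gap: 19.2
grip_force: 59.8
```

arm_command([
  [[0,0,0,0,0,0,-0.25],[0,0,0,0,0,0,-0.2],[0,0,0,0,0,0,-0.2],[0,0,0.02,0,0,0,-0.2],[0,0,0.04,0,0,0,-0.2],[0,0,0.05,0,0,0,-0.2],[0,0,0.05,0,0,0,-0.2],[0,0,0.05,0,0,0,-0.2],[0,0,0.045,0,0,0,-0.2],[0,0.04,0,0,0,0,-0.2]],
])

```text
time: 36.67
tool_pos: [493.5, -171.9, 275.2]
tcp_rot: [-179.9, 0.5, 167.2]
ft_force: [-0.4, -0.1, -1.1]
finger_gap: 34.1
grip_force: 0.0
```

arm_command([
  [[0,0.045,0,0,0,-0.14,-0.2],[0,0.045,0,0,0,-0.14,-0.2],[0,0.045,0,0,0,-0.14,-0.2],[0,0.045,0,0,0,-0.14,-0.2],[0,0.045,0,0,0,-0.14,-0.2],[0,0.045,0,0,0,-0.14,-0.2],[0,0.045,0,0,0,-0.14,-0.2],[0,0.045,0,0,0,-0.14,-0.2],[0,0.045,0,0,0,-0.14,-0.2],[0,0.011,0,0,0,-0.077,-0.2]],
])

```text
time: 37.92
tool_pos: [491.1, 248.9, 269.7]
tcp_rot: [-180.0, -0.0, 90.7]
ft_force: [0.3, -1.0, -0.4]
finger_gap: 34.2
grip_force: 0.0
```

Run:
```python
from h import *
t=snap("top","t9.png");c=snap("scene","s9.png");tray(t);infuse(t);s=status.sense();print(s["tool_pos"].round(1),s["tcp_rot"].round(1),s["time"])
cv2.imwrite("pics/c9.png",np.vstack([crop(t,310,145,130,100,5)[:420],crop(c,300,195,130,80,5)[:380]])[:800])
```

```text
red [360.1 221.9] [53.6  3.4] 13.0 [ 445.1 -196.6    5. ]
blue [378.  166.1] [41.2  1.6] 12.5 [ 620.  -252.7    5. ]
red [354.7 204.6] [ 9 14 79] tray [-45.4  31.7]
red [346.4 201.7] [ 6  5 23] tray [-42.7  57.9]
red [372.5 208.7] [ 8 13 79] tray [-45.4 -23.4]
red [364.5 206. ] [ 6  5 22] tray [-42.8   1.9]
red [352.2 215.3] [5 2 6] tray [-78.7  31.9]
red [359.3 222. ] [ 53  14 149] tray [-93.3   6.6]
red [370.2 219.6] [6 2 8] tray [-78.9 -23.8]
red [411.9 235.1] [ 15  18 143] tray [ -95.6 -155.2]
blue [351.2 159.8] [ 8  3 12] tray [86.  72.3]
blue [378.6 166.2] [41 11 66] tray [ 85.8 -13.4]
blue [352.8 173.7] [ 5  4 18] tray [45.3 57.9]
blue [360.8 177.4] [ 7 12 58] tray [39.7 31.8]
blue [378.4 181.3] [ 8 12 59] tray [ 40.3 -22.7]
[491.3 247.8 269.7] [-180.     0.    90.8] 38.025
```

View pics/c9.png

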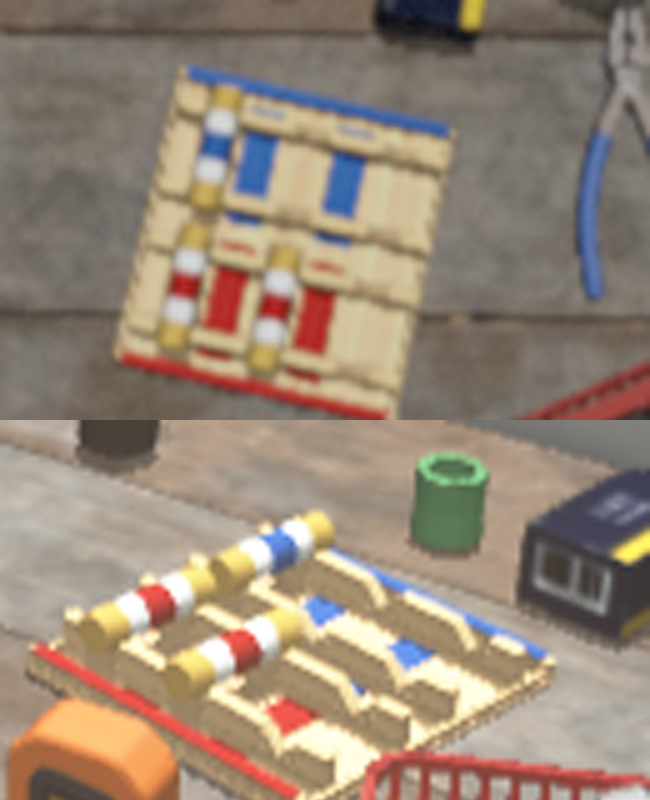

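All three fuses are seated in the right rows (crop: blue 216,146; red 184,286 and 272,308). Now regrasp the handle.

arm_command([
  [[0.046,0,0,0,0,0,-0.4],[0.046,0,0,0,0,0,-0.4],[0.0455,0,0,0,0,0,-0.4],[0,0,0,0,0,0,-0.4],[0,0,0,0,0,0,-0.4],[0,0,-0.03,0,0,0,-0.4],[0,0,-0.03,0,0,0,-0.4],[0,0,-0.03,0,0,0,-0.4],[0,0,-0.018,0,0,0,-0.4],[0,0,0,0,0,0,-1]],
], force=30)

```text
time: 39.28
tool_pos: [627.9, 246.1, 161.1]
tcp_rot: [-179.9, 0.0, 90.8]
ft_force: [-7.4, -2.7, -18.4]
finger_gap: 8.7
grip_force: 28.7
```

arm_command([
  [[0,0,0,0,0,0,-1],[0,0,0,0,0,0,-1],[0,0,0,0,0,0,-1]],
])

```text
time: 39.65
tool_pos: [627.6, 246.1, 161.1]
tcp_rot: [-179.8, 0.1, 90.8]
ft_force: [-5.8, -1.8, -10.9]
finger_gap: 8.8
grip_force: 29.4
```

arm_command([
  [[-0.01,-0.0002,0.0048,0,0,0,-1],[-0.0104,-0.0002,0.0039,0,0,0,-1],[-0.0107,-0.0002,0.003,0,0,0,-1],[-0.0109,-0.0002,0.002,0,0,0,-1],[-0.011,-0.0002,0.001,0,0,0,-1],[-0.0111,-0.0002,0,0,0,0,-1],[-0.0111,-0.0002,-0.0009,0,0,0,-1],[-0.0109,-0.0002,-0.0018,0,0,0,-1],[-0.0107,-0.0002,-0.0028,0,0,0,-1],[-0.0105,-0.0002,-0.0037,0,0,0,-1]],
])

```text
time: 40.9
tool_pos: [523.9, 243.8, 170.7]
tcp_rot: [179.6, -0.0, 90.7]
ft_force: [5.2, -8.6, -6.1]
finger_gap: 8.9
grip_force: 29.2
```

arm_command([
  [[-0.0101,-0.0002,-0.0046,0,0,0,-1],[-0.0097,-0.0002,-0.0054,0,0,0,-1],[-0.0092,-0.0002,-0.0062,0,0,0,-1],[-0.0086,-0.0002,-0.007,0,0,0,-1],[-0.0079,-0.0001,-0.0077,0,0,0,-1],[-0.0072,-0.0001,-0.0084,0,0,0,-1],[-0.0065,-0.0001,-0.009,0,0,0,-1],[-0.0057,-0.0001,-0.0095,0,0,0,-1],[-0.005,-0.0001,-0.01,0,0,0,-1],[-0.004,-0.0001,-0.0104,0,0,0,-1]],
])

```text
time: 42.15
tool_pos: [449.5, 242.4, 92.6]
tcp_rot: [179.7, 0.0, 90.7]
ft_force: [-3.7, -13.3, 4.2]
finger_gap: 8.8
grip_force: 32.0
```

arm_command([
  [[0,0,-0.001,0,0,0,-1],[0,0,0,0,0,0,-1],[0,0,0,0,0,0,-1]],
])

```text
time: 42.52
tool_pos: [448.7, 242.5, 90.8]
tcp_rot: [179.8, 0.0, 90.7]
ft_force: [-4.3, -10.6, -2.5]
finger_gap: 8.9
grip_force: 31.3
```

arm_command([
  [[0,0,-0.002,0,0,0,-1],[0,0,-0.002,0,0,0,-1],[0,0,-0.001,0,0,0,-1],[0,0,0,0,0,0,-1],[0,0,0,0,0,0,-1]],
])

```text
time: 43.15
tool_pos: [448.3, 242.7, 88.7]
tcp_rot: [179.9, 0.0, 90.8]
ft_force: [-20.8, -16.7, 27.9]
finger_gap: 8.9
grip_force: 34.5
```

arm_command([
  [[0,0,0,0,0,0,0],[0,0,0,0,0,0,0],[0,0,0,0,0,0,0],[0,0,0.033,0,0,0,0],[0,0,0.033,0,0,0,0],[0.005,-0.039,0,0,0,0,0],[0.005,-0.039,0,0,0,0,0],[0.006,-0.038,0,0,0,0,0],[0,0,0,0,0,0,0],[0,0,0,0,0,0,0]],
])

```text
time: 44.4
tool_pos: [464.1, 127.4, 149.5]
tcp_rot: [180.0, -0.0, 90.7]
ft_force: [0.2, 0.1, 1.1]
finger_gap: 43.0
grip_force: 0.0
```

arm_command([
  [[0,0,0,0,0,0,0],[0,0,0,0,0,0,0]],
])

```text
time: 44.65
tool_pos: [463.7, 127.8, 149.2]
tcp_rot: [-180.0, -0.0, 90.8]
ft_force: [1.0, -0.4, -1.1]
finger_gap: 43.0
grip_force: 0.0
```

Run:
```python
from h import *
s=status.sense();print(s["tool_pos"].round(1),s["tcp_rot"].round(1),s["time"])
t=snap("top","t10.png");c=snap("scene","s10.png")
cv2.imwrite("pics/c10.png",crop(c,140,120,180,110,4.4))
```

```text
[463.7 127.8 149.2] [-180.    -0.    90.8] 44.65
```

View pics/c10.png

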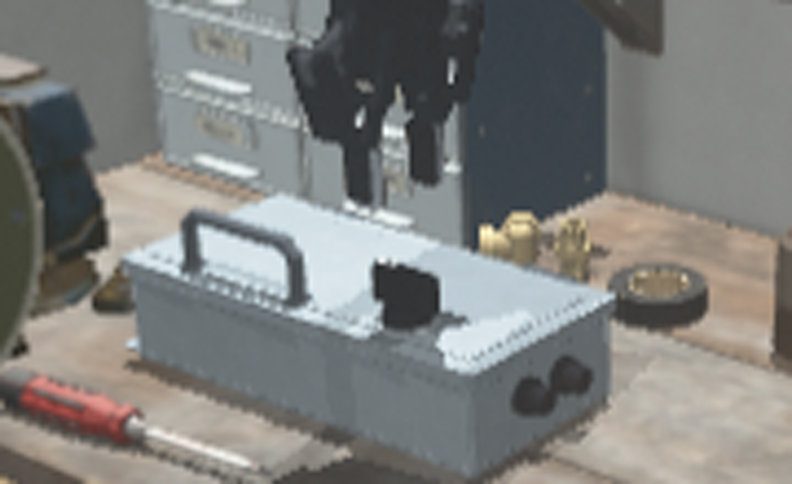

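Lid is shut, knob wing (crop 405,295) still crosswise. Grip and turn back.

arm_command([
  [[0.001,-0.001,-0.025,0,0,0,0],[0,0,-0.025,0,0,0,0],[0,0,-0.01,0,0,0,0],[0,0,-0.005,0,0,0,0],[0,0,0,0,0,0,-1],[0,0,0,0,0,0,-1],[0,0,0,0,0,0,-1],[0,0,0,0,0,0,-1]],
], force=40)

```text
time: 45.75
tool_pos: [465.0, 126.2, 85.3]
tcp_rot: [180.0, -0.0, 90.8]
ft_force: [-4.0, -0.4, 5.7]
finger_gap: 10.0
grip_force: 42.0
```

arm_command([
  [[0,0,0,0,0,0.16,-1],[0,0,0,0,0,0.16,-1],[0,0,0,0,0,0.16,-1],[0,0,0,0,0,0.16,-1],[0,0,0,0,0,0.16,-1],[0,0,0,0,0,0.16,-1],[0,0,0,0,0,0.16,-1],[0,0,0,0,0,0.16,-1],[0,0,0,0,0,0.16,-1],[0,0,0,0,0,0.14,-1]],
])

```text
time: 47.0
tool_pos: [465.3, 126.6, 85.4]
tcp_rot: [179.9, 0.1, -178.4]
ft_force: [-3.4, 1.1, 4.3]
finger_gap: 10.0
grip_force: 41.7
```

arm_command([
  [[0,0,0,0,0,0,-1],[0,0,0,0,0,0,-1],[0,0,0,0,0,0,-1]],
])

```text
time: 47.38
tool_pos: [465.3, 126.6, 85.3]
tcp_rot: [180.0, 0.1, -178.9]
ft_force: [-4.4, 2.6, 6.2]
finger_gap: 10.0
grip_force: 41.9
```

Yaw is back at −178.9° (the locked value at first grip). Release, back off, check everything.

arm_command([
  [[0,0,0,0,0,0,0],[0,0,0,0,0,0,0],[0,0,0,0,0,0,0],[0,0,0.033,0,0,0,0],[0,0,0.045,0,0,0,0],[0,0,0.06,0,0,0,0],[0,0.05,0.05,0,0,0,0],[-0.02,0.05,0,0,0,0,0],[-0.02,0.05,0,0,0,0,0],[-0.03,0.05,0,0,0,0,0]],
])

```text
time: 48.62
tool_pos: [394.4, 321.6, 266.5]
tcp_rot: [180.0, 0.0, -178.8]
ft_force: [0.4, 0.3, 0.0]
finger_gap: 42.5
grip_force: 0.0
```

arm_command([
  [[-0.02,0.05,0,0,0,0,0],[-0.02,0.05,0,0,0,0,0],[-0.02,0.05,0,0,0,0,0],[0,0,0,0,0,0,0],[0,0,0,0,0,0,0],[0,0,0,0,0,0,0]],
])

```text
time: 49.38
tool_pos: [335.6, 469.3, 266.5]
tcp_rot: [-180.0, 0.0, -178.8]
ft_force: [0.4, -0.3, 0.1]
finger_gap: 42.6
grip_force: 0.0
```

Run:
```python
from h import *
s=status.sense();print(s["tool_pos"].round(1),s["time"])
t=snap("top","t11.png");c=snap("scene","s11.png");infuse(t)
cv2.imwrite("pics/c11.png",np.vstack([crop(t,170,150,260,95,3),crop(c,160,130,260,145,3)[:400]]))
```

```text
[335.6 469.3 266.5] 49.375
red [354.7 204.6] [ 9 14 80] tray [-45.5  31.6]
red [346.4 201.7] [ 6  5 23] tray [-42.7  57.9]
red [372.5 208.7] [ 8 13 79] tray [-45.4 -23.4]
red [364.5 205.9] [ 6  5 23] tray [-42.5   1.9]
red [352.6 215.4] [6 2 7] tray [-78.7  30.7]
red [359.3 222. ] [ 53  14 146] tray [-93.3   6.5]
red [370.4 219.6] [6 2 7] tray [-78.6 -24.3]
red [411.8 235.2] [ 15  18 144] tray [ -95.8 -155.2]
blue [351.2 159.8] [ 8  3 12] tray [86.  72.3]
blue [378.3 166.1] [41 11 67] tray [ 85.9 -12.5]
blue [352.8 173.7] [ 5  4 18] tray [45.3 57.9]
blue [360.8 177.4] [ 7 12 58] tray [39.7 31.8]
blue [378.3 181.3] [ 8 12 60] tray [ 40.3 -22.6]
```

View pics/c11.png

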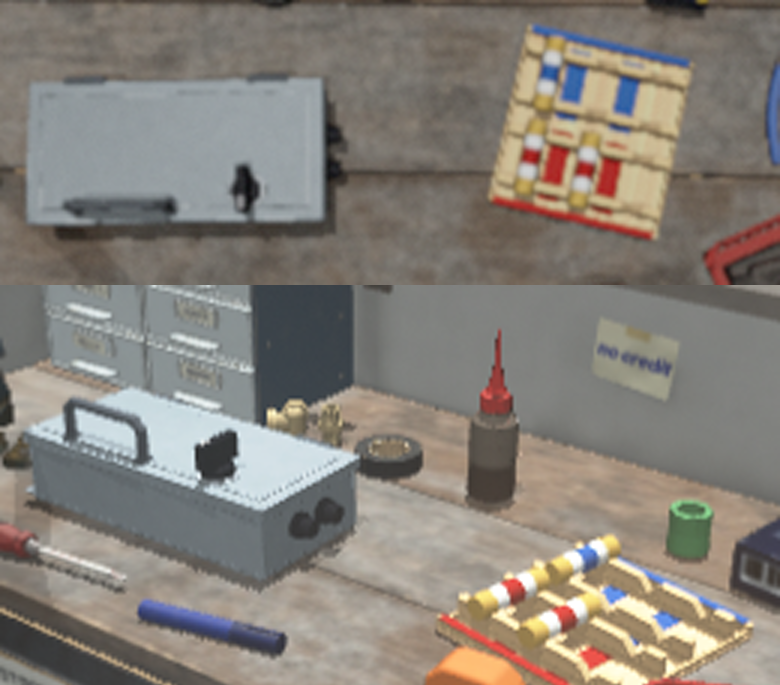

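The lid is shut, the knob wing lies along x as at the start (top crop 245,188), and the fuses are seated and the bystanders unmoved.

```bash
python3 -c "
from bench import job
print(job.hand_in())"
```

```text
the job is handed in; nothing more can be done
None
```

I handed in the job: two red fuses and one blue fuse (way0 was empty) are seated in the rows of their colours, the lid is shut, the knob is back at locked, and the bystanders in my last pictures had not moved; the hand-in gave no verdict.

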